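# Photograph the rubber stamp: aim, focus, shoot

### The job

Take a picture of the rubber stamp for the sale listing: turn the camera on its stand until its lens points straight at the middle of the stamp, then press the red shutter button halfway to its stop and keep it there for about a second to focus, then press it fully down and let it come up again. The camera must still point at the stamp when you are finished; leave the things on the white backdrop where they stand, and never take the shot while the camera points elsewhere.

Things in the scene. Friction and masses are not known exactly. Their poses are not given: they have to be found in the camera images.
- rubber_stamp: the target: a rubber stamp with a dark turned wooden handle on a light wooden block, 66 mm tall, block 26 x 50 mm; loose, standing upright on the white backdrop. Origin at the centre of its underside, z up.
- binder_clip: a black 32 mm binder clip with wire handles, 34 mm tall, standing loose on the backdrop; origin at the centre of its underside. Not the target.
- sharpener: a small brass-coloured pencil sharpener, 15 x 25 x 12 mm, loose on the backdrop; origin at the centre of its underside. Not the target.
- backdrop: fixed white photo backdrop: a floor sheet 140 x 260 x 3 mm with a 123 mm tall upright back along its far edge. Origin at the centre of the underside of the floor sheet; +x points towards the upright back, away from the camera. The three small things stand on it in a row along its y, about 75 mm apart, in any order.
- camera_stand: fixed dark steel disc stand of the camera, 100 mm across, 31 mm tall, on the desk. Origin at the centre of its underside; the camera's vertical pan axis passes through it.
- camera_top (a point): point on the camera's vertical pan axis, in the middle of the flat top of its body, 101 mm above the desk. It turns with the camera: +x is where the lens looks, +z up, the button lies to -y. Body, black with a silver top: 36 mm thick (x; can be pinched across front and back), 110 mm wide (y), 70 mm tall. A black dial stands 7 mm out of the top, 38 mm to +y.
- lens (a point): centre of the lens's front glass, 59 mm above the desk, 42 mm to +x of the pan axis; axes as camera_top. The grey barrel, 42 mm across, stands 24 mm out of the middle of the front face and reaches up to 80 mm above the desk: a fingertip in front of the face there must stay above 82 mm. A rubber finger grip stands 7 mm out of the front under the button.
- camera_pan (a joint): angle of the camera on its stand, rad, positive anticlockwise from above; 0 is the stand's own x axis, ends at -1.3 and 1.3. It turns freely by hand against a friction of about 0.1 N m and stays where it is left. It starts turned to the left of all three things.
- shutter_top (a point): middle of the top face of the round red shutter button, 20 mm across, on the top of the camera 37 mm to -y and 2 mm to +x of camera_top. Its top face stands 12 mm above the camera's flat top (113 mm above the desk) at rest and is pressed straight down.
- shutter_first (a joint): first stage of the button, m: 0 at rest, 0.004 at the halfway stop; its spring takes 1 N to start and about 2.6 N to reach the stop.
- shutter_second (a joint): second stage of the button, m: stays 0 until the push exceeds 7 N, 0.004 fully down at about 9.4 N. The cap's whole travel is the sum of both stages, 8 mm. Both spring back on release.
There are look-alikes about, which are no part of the job. Of the things that look like the rubber_stamp, the larger one is meant.

How it is judged:
By the outcome, as a careful person would: the job done as asked, in the order asked, and still so for the second after the job is handed in, with the robot touching nothing.
It also fails if it takes over 45 s, if anything falls off the work surface, if the arm or the gripper's body presses on something with over 40 N, if the wrist force passes 120 N, or if a joint passes its speed limit or range.

### The arm

A 6-joint arm with a two-finger parallel gripper is mounted at the origin on the work surface; the furniture and walls round the work are solid. World frame = base frame: x ahead of the robot, y to its left, z up, the work surface at z = 0. Lengths are in m, angles in rad, forces in N, time in s.
With the tool pointing down it reaches from about 0.375 to 0.9 m from the base axis. Payload 3.1 kg.
Tool frame: the origin (TCP) lies between the finger pads; the fingertips stand robot.finger_overhang ahead of it and the grasp point (between the pads) lies 3 mm ahead of it (robot.finger_overhang is the distance from the TCP to the fingertips, in m); z points along the fingers, y is the line along which they close (so a half turn about z gives the same grasp; the last joint's range is limited). The gripper opens to 87 mm and grips with 3 to 60 N. Pads are 19 mm wide; open, the fingers measure 117 mm over their backs; the gripper's body (75 mm by 190 mm) begins 51 mm behind the grasp point.
Start: joints at [0.998, 0.527, 1.433, -0, 1.181, -0.178], TCP at [0.24, 0.577, 0.245] pointing down, gripper open.
Joint ranges: [-3.08, 3.08], [-0.75, 2.2], [0.22, 2.44], [-1.43, 4.57], [0, 2.65], [-2.85, 2.85]. Speed limits (rad/s): [2.79, 2.79, 3.14, 3.14, 3.14, 3.14].

### API

Orientations are given as a unit quaternion [x, y, z, w].
In Python, from rig import get_obs, vision, hand_in, nets, robot gives the robot as it stands.
- The arm moves only by the tool apply_moves, never from a script. Its argument "series" is a list of rows, each an object with "offset": the shift along the world's x, y, z in cm, a list of three; "rot": the turn, a rotation vector about the world's x, y, z in degrees, a list of three. A call has 1 to 20 rows; each row is the pose to reach, as a shift and turn from the pose commanded when the call began; what a row does not reach only later rows make up. A row lasts 1/10 s, in which the tool goes at most 50 mm and 8.59 degrees, less where a joint would pass 70% of its speed; a pose out of reach is approached as far as the arm can. A call with a gripper value outside its range is refused whole. "hand" is the opening, from 0 (shut) to 1 (fully open), set as the call begins (left out, the last holds). The fingers move at their own pace and stop on an object; "newtons" is the grip in N (left out, the last holds). Time passes only in rows, so rows that repeat a pose let the fingers close. It gives the time, the measured TCP pose, the force, the opening and the grip force at its end, in the units of the state.
- get_obs(): the state, without advancing time (a new reading comes with each control period).
- vision.camera(name): name is "scene" or "side" or "wrist"; returns the picture (384x512x3 uint8, red, green, blue); there is no depth.
- vision.calibration(name): a dict with "K" (3x3 intrinsics, pixels), "k1" (the pictures are not rectified: a ray, as slopes to the right and down, at radius r is drawn at 1 + k1 r^2 times it, then the intrinsics apply), "R" (3x3) and "t" (3): a world point X has camera coordinates R X + t. Camera axes: x right, y down, z forward; pixel columns grow to the right and rows downward; lengths in m; the calibration is good to about 2 mm. A picture is of the moment at which its call begins: read the wrist's pose just before it. calibration takes no time and is no camera call; for the wrist camera it gives the pose at the moment of the call.
- hand_in(): hands the job in; it is judged then, once.
Trained networks look in the newest picture that a camera, given by its name, has taken for a name from the list of things; names that differ only in an ending like _2 or _b are one class to them, and where a whole thing is asked for, a point or a joint stands for the part that bears it (a point fixed in the world has none). Each returns a list of dicts, best first, with "conf" (0 to 1); they miss things now and then, are a little off and sometimes report something else, mostly with a low value. They report only what shows in the picture. A call takes as long as a camera call. They do not tell look-alikes from the thing itself.
- nets.search_frame(camera, query): "centre" ([x, y, z] in m, in world coordinates, good to about 4 mm: the middle of the surface that is visible of it).
- nets.spot_point(camera, query): "centre" ([x, y, z] in m, in world coordinates, good to about 4 mm: a listed point, or the origin of a listed thing).
The state is a dict: "time": time; "q": joint angles; "joint_velocities": joint speeds; "joint_torque": joint torques, N m; "position": TCP position; "tool_rot": TCP orientation; "ft_force": force on the tool from outside, world axes, zero at the start; "moment": the same for the moment, N m; "grip_width": finger opening in m; "grip_force": force on a finger pad.
Only numpy, scipy, OpenCV 4.12 (cv2) and the standard library are available. Lean on these libraries where they do the work, as an engineer would, in place of code of your own. Each camera call takes 0.05 s, during which the arm holds its last target. There are 200 camera calls.

## Working session

There is one attempt and no reset: what is moved stays moved. The work goes in short steps, Python scripts to look and compute and a tool call to move; the robot and the scene stay as the last step left them, time stands still between calls to the robot, and variables do not carry over. Pictures are saved under pics/ and viewed, at most 10 in all, crops included, and the job is handed in when it is done.

Besides the shell and the picture viewer there is one more tool, called after ">>>" as name(argument=value, ...) on one line, values as JSON. apply_moves: Moves the arm, as the interface text tells. Its arguments: {"type":"object","properties":{"series":{"type":"array"},"hand":{"type":"number"},"newtons":{"type":"number"}},"required":["series"]}

```bash
mkdir -p pics; ls; cat > h.py <<'E'
from rig import get_obs, vision, hand_in, nets, robot
import numpy as np, cv2
def shot(c):
    im=vision.camera(c); return im
def save(im,n): cv2.imwrite('pics/'+n,cv2.cvtColor(im,cv2.COLOR_RGB2BGR))
def proj(X,cal):
    p=cal['R']@np.array(X)+cal['t']; s=p[:2]/p[2]; s=s*(1+cal['k1']*(s@s)); return cal['K'][:2,:2]@s+cal['K'][:2,2]
def plane(px,cal,z):
    K=cal['K']; d=(np.array(px)-K[:2,2])/[K[0,0],K[1,1]]; s=d.copy()
    for _ in range(20): s=d/(1+cal['k1']*(s@s))
    R=np.array(cal['R']); C=-R.T@cal['t']; r=R.T@np.r_[s,1]; return C+r*(z-C[2])/r[2]
E
python3 - <<'E'
from h import *
print(robot.finger_overhang, get_obs()['time'])
ims=[]
for c in ['scene','side','wrist']:
    im=shot(c); save(im,c+'0.png'); 
    for q in ['rubber_stamp','binder_clip','sharpener','backdrop','camera_stand','camera_top','lens','shutter_top']:
        print(c,q,[(np.round(d['centre'],3).tolist(),round(d['conf'],2)) for d in nets.spot_point(c,q)][:4])
E
```

```text
pics
0.022 0.0
scene rubber_stamp [([0.705, -0.043, 0.003], 0.51), ([0.464, -0.011, 0.0], 0.5)]
scene binder_clip [([0.616, 0.078, 0.004], 0.62)]
scene sharpener [([0.656, 0.024, 0.004], 0.6)]
scene backdrop [([0.672, 0.028, 0.001], 0.74)]
scene camera_stand [([0.506, -0.138, 0.001], 0.72)]
scene camera_top []
scene lens [([0.496, -0.097, 0.058], 0.97), ([0.509, -0.13, 0.106], 0.72)]
scene shutter_top [([0.542, -0.126, 0.112], 0.46)]
side rubber_stamp [([0.708, -0.045, 0.002], 0.8), ([0.463, -0.015, 0.001], 0.56)]
side binder_clip [([0.54, -0.129, 0.105], 0.41), ([0.612, 0.075, -0.0], 0.38)]
side sharpener [([0.651, 0.021, 0.004], 0.53)]
side backdrop [([0.672, 0.027, 0.002], 0.81)]
side camera_stand [([0.504, -0.137, 0.0], 0.86)]
side camera_top [([0.507, -0.136, 0.102], 0.89)]
side lens []
side shutter_top [([0.503, -0.135, -0.002], 0.64), ([0.537, -0.129, 0.108], 0.48)]
wrist rubber_stamp []
wrist binder_clip []
wrist sharpener []
wrist backdrop []
wrist camera_stand []
wrist camera_top []
wrist lens []
wrist shutter_top []
```

View pics/scene0.png

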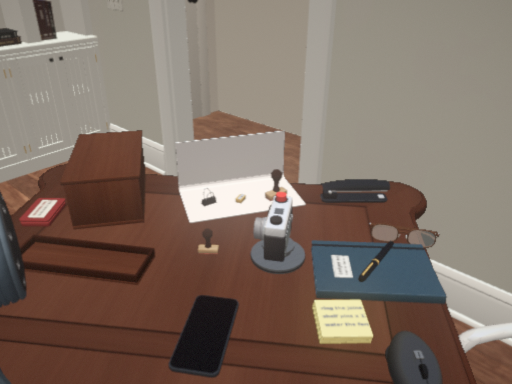

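View pics/side0.png

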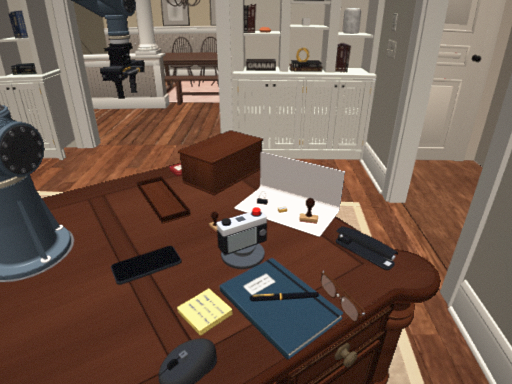

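Scene shows the target stamp on the backdrop's right end at about (277,185). The small look-alike is on the bare desk at (208,243). The camera at (278,225) has its lens facing left and the red button away from the scene viewer. The side view agrees: stamp at (310,210), button at (256,211).

```bash
python3 - <<'E'
from h import *
from scipy.spatial.transform import Rotation as Ro
o=get_obs();c=vision.calibration('wrist')
R=Ro.from_quat(o['tool_rot']).as_matrix();print(np.round(R,3),o['position'])
C=-np.array(c['R']).T@c['t'];print('cam in tool',R.T@(C-o['position']),'axis',R.T@np.array(c['R'])[2],c['K'][0,0])
E
```

```text
[[-0.923  0.385  0.   ]
 [ 0.385  0.923 -0.   ]
 [-0.    -0.    -1.   ]] [0.24036854 0.57691735 0.24454138]
cam in tool [ 0.08160391 -0.00058946 -0.13984341] axis [-2.94062901e-01  2.15401885e-04  9.55786045e-01] 282.16209787564935
```

>>> apply_moves(series=[{"offset": [0,-3,3],"rot": [0,0,0]},{"offset": [2,-7,6],"rot": [0,0,0]},{"offset": [4,-11,8],"rot": [0,0,0]},{"offset": [6,-15,10],"rot": [0,0,0]},{"offset": [9,-19,11],"rot": [0,0,0]},{"offset": [11,-23,11],"rot": [0,0,0]},{"offset": [13,-27,11],"rot": [0,0,0]},{"offset": [15,-31,11],"rot": [0,0,0]},{"offset": [17,-35,11],"rot": [0,0,0]},{"offset": [20,-39,11],"rot": [0,0,0]},{"offset": [22,-43,11],"rot": [0,0,0]},{"offset": [24,-47,11],"rot": [0,0,0]},{"offset": [26,-51,11],"rot": [0,0,0]},{"offset": [28,-55,11],"rot": [0,0,0]},{"offset": [29,-59,11],"rot": [0,0,0]},{"offset": [30,-62,11],"rot": [0,0,0]},{"offset": [30,-62,11],"rot": [0,0,0]},{"offset": [30,-62,11],"rot": [0,0,0]}])

```text
time: 3.15
position: [0.5402, -0.0434, 0.3543]
tool_rot: [0.197, 0.98, 0.0, -0.0]
ft_force: [0.1, 1.0, -0.1]
grip_width: 0.0868
grip_force: 0.0
```

```bash
python3 - <<'E'
from h import *
for c in ['wrist']:
    im=shot(c); save(im,c+'1.png'); 
    for q in ['rubber_stamp','binder_clip','sharpener','backdrop','camera_stand','camera_top','lens','shutter_top']:
        print(c,q,[(np.round(d['centre'],4).tolist(),round(d['conf'],2)) for d in nets.spot_point(c,q)][:4])
cal=vision.calibration('wrist')
for X in [(.505,-.137,.101),(.539,-.128,.113),(.706,-.044,.066),(.496,-.097,.059)]: print(X,proj(X,cal).round(1))
E
```

```text
wrist rubber_stamp [([0.7058, -0.0423, 0.0024], 0.63), ([0.4625, -0.0132, 0.0014], 0.52)]
wrist binder_clip [([0.6102, 0.0779, 0.0016], 0.71)]
wrist sharpener [([0.6547, 0.0238, 0.0035], 0.53)]
wrist backdrop [([0.5128, -0.1357, 0.1024], 0.65)]
wrist camera_stand [([0.5092, -0.1386, -0.0047], 0.8)]
wrist camera_top [([0.5108, -0.1375, 0.1014], 0.74)]
wrist lens [([0.4952, -0.0972, 0.0585], 0.83)]
wrist shutter_top [([0.541, -0.1266, 0.1118], 0.6)]
(0.505, -0.137, 0.101) [186.9 164.6]
(0.539, -0.128, 0.113) [201.3 185.8]
(0.706, -0.044, 0.066) [293.9 246.6]
(0.496, -0.097, 0.059) [213.9 143.8]
```

View pics/wrist1.png

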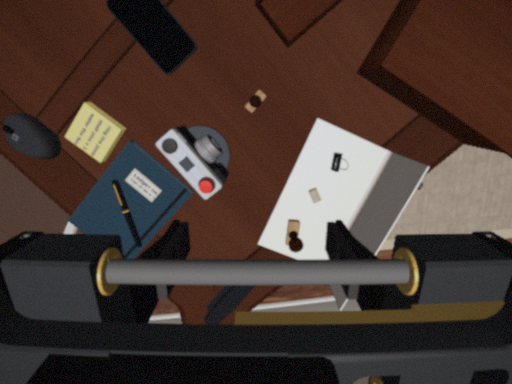

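The wrist picture shows the camera with its red button at (206,186) and lens at (208,148), the stamp at (294,235) on the backdrop, the clip at (338,161), the sharpener at (315,195) and the small look-alike at (257,101). Next I'll refine the geometry.

```bash
cat >> h.py <<'E'
def red(im,cal,z=.113,near=None):
    h=cv2.cvtColor(im,cv2.COLOR_RGB2HSV); m=(((h[...,0]<6)|(h[...,0]>174))&(h[...,1]>170)&(h[...,2]>120)).astype(np.uint8)
    n,l,s,c=cv2.connectedComponentsWithStats(m)
    return [(c[i].round(1),s[i,4],plane(c[i],cal,z).round(4)) for i in range(1,n) if s[i,4]>25]
E
python3 - <<'E'
from h import *
im=cv2.cvtColor(cv2.imread('pics/wrist1.png'),cv2.COLOR_BGR2RGB);cal=vision.calibration('wrist')
print(red(im,cal)); print(get_obs()['q'].round(3))
# two-view heights from scene + side + wrist for red button
obs=[]
for c in ['scene','side']:
    i0=cv2.cvtColor(cv2.imread(f'pics/{c}0.png'),cv2.COLOR_BGR2RGB); print(c,red(i0,vision.calibration(c)))
cr=im[90:260,140:320]; save(cv2.resize(cr,None,fx=4,fy=3.5,interpolation=cv2.INTER_CUBIC)[:600],'crop1.png')
E
```

```text
[(array([205.9, 186.5]), np.int32(89), array([ 0.5425, -0.1224,  0.113 ]))]
[-0.285  0.3    1.494 -0.     1.348 -1.462]
scene []
side [(array([255.9, 211.1]), np.int32(47), array([ 0.5393, -0.1353,  0.113 ]))]
```

View pics/crop1.png

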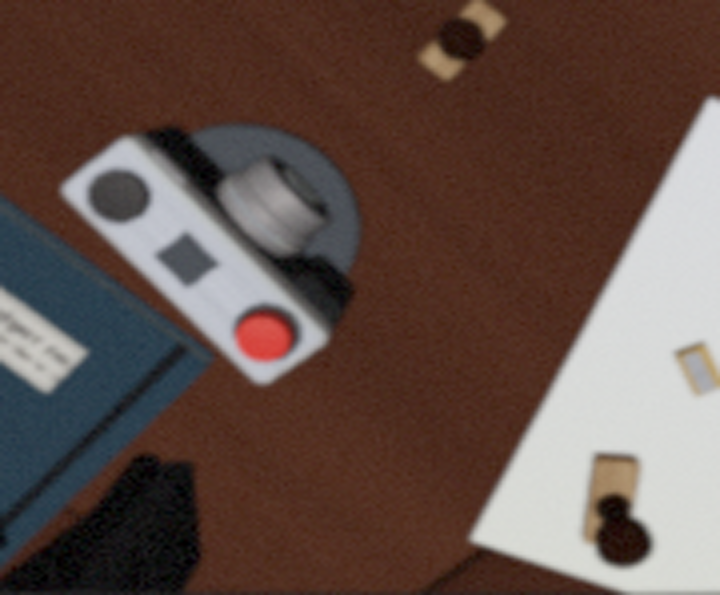

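The crop shows the silver top's corners at (62,188), (135,135), (330,340) and (262,385), and the stamp block at about (610,500). Now I'll back-project them.

```bash
python3 - <<'E'
from h import *
cal=vision.calibration('wrist');cs=vision.calibration('side')
f=lambda x,y:(140+x/4-.4,90+y/3.5-.4)
P=[plane(f(*p),cal,.101) for p in [(62,188),(135,135),(330,340),(262,385)]]
print(np.round(P,4),'centre',np.mean(P,0).round(4))
d=(P[2]+P[3]-P[0]-P[1])/2; print('len',np.linalg.norm(d),'heading',np.degrees(np.arctan2(d[1],d[0]))+90, 'thick',np.linalg.norm(P[1]-P[0]),np.linalg.norm(P[3]-P[2]))
print('dial',plane(f(120,195),cal,.108).round(4),'btn',plane(f(266,336),cal,.113).round(4))
# stamp block base/top corners at z=?
for p in [(597,457),(638,459),(585,538),(632,545)]: print('blk',plane(f(*p),cal,.02).round(4))
print('handle top',plane(f(624,540),cal,.063).round(4))
# triangulate button wrist+side
from scipy.optimize import least_squares
s=least_squares(lambda X:np.r_[proj(X,cal)-[205.9,186.5],proj(X,cs)-[255.9,211.1]],[.54,-.127,.11]);print(s.x.round(4),s.fun.round(2))
E
```

```text
[[ 0.4603 -0.1648  0.101 ]
 [ 0.4517 -0.1314  0.101 ]
 [ 0.5543 -0.1042  0.101 ]
 [ 0.5628 -0.1358  0.101 ]] centre [ 0.5073 -0.134   0.101 ]
len 0.1063223742777521 heading 105.33719310024959 thick 0.034498606663770914 0.032678459190750714
dial [ 0.4707 -0.1448  0.108 ] btn [ 0.5414 -0.1216  0.113 ]
blk [ 0.6774 -0.0373  0.02  ]
blk [ 0.6857 -0.0204  0.02  ]
blk [ 0.7195 -0.0591  0.02  ]
blk [ 0.732  -0.0402  0.02  ]
handle top [ 0.7038 -0.0398  0.063 ]
[ 0.5434 -0.1243  0.1061] [-0.09 -0.32  0.5  -0.14]
```

>>> apply_moves(series=[{"offset": [-1,-2,-2],"rot": [0,0,8]},{"offset": [-1.5,-4,-5],"rot": [0,0,16]},{"offset": [-2,-6,-8],"rot": [0,0,24]},{"offset": [-2.5,-8,-11],"rot": [0,0,32]},{"offset": [-3.3,-9.2,-14],"rot": [0,0,37.9]},{"offset": [-3.3,-9.2,-15],"rot": [0,0,37.9]},{"offset": [-3.3,-9.2,-15],"rot": [0,0,37.9]},{"offset": [-3.3,-9.2,-15],"rot": [0,0,37.9]}], hand=1, newtons=25)

```text
time: 4.4
position: [0.5084, -0.1348, 0.2055]
tool_rot: [-0.133, 0.991, -0.0, 0.001]
ft_force: [0.4, 1.0, -0.0]
grip_width: 0.0873
grip_force: 0.0
```

```bash
python3 - <<'E'
from h import *
im=shot('wrist');cal=vision.calibration('wrist');save(cv2.resize(im,(800,600)),'wrist2.png')
print(red(im,cal))
for q in ['camera_top','lens','shutter_top']:
    print(q,[(np.round(d['centre'],4).tolist(),round(d['conf'],2)) for d in nets.spot_point('wrist',q)][:4])
E
```

```text
[(array([258.1, 233.5]), np.int32(324), array([ 0.5403, -0.1256,  0.113 ]))]
camera_top [([0.5114, -0.1383, 0.0988], 0.85)]
lens [([0.493, -0.0974, 0.0597], 0.64)]
shutter_top [([0.5426, -0.1263, 0.111], 0.92)]
```

View pics/wrist2.png

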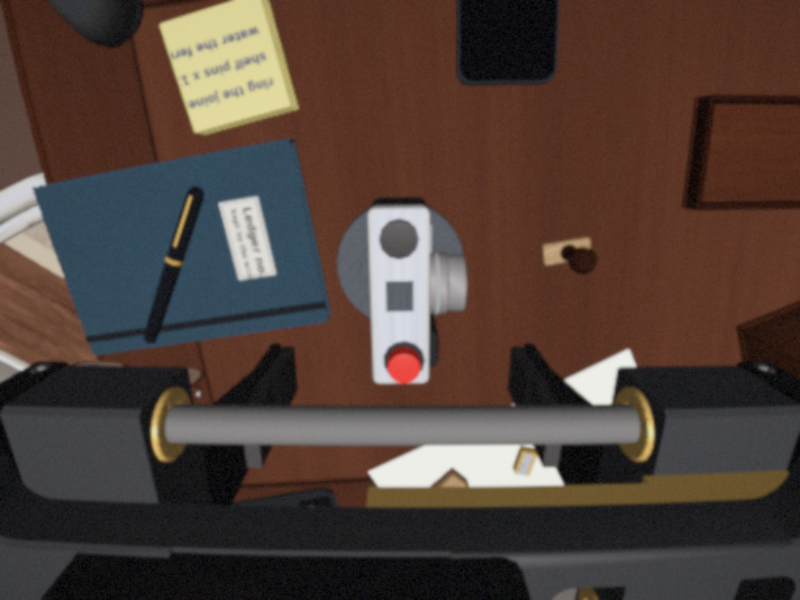

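The picture shows the camera centred between the fingers. The silver top's corners are at about (369,207), (430,207), (430,382) and (373,384) in the 800-wide view.

```bash
python3 - <<'E'
from h import *
cal=vision.calibration('wrist')
P=[plane((x*.64-.2,y*.64-.2),cal,.101) for x,y in [(369,207),(430,207),(430,382),(373,384)]]
print(np.round(P,4),np.mean(P,0).round(4)); d=(P[2]+P[3]-P[0]-P[1])/2
print('len',np.linalg.norm(d),'heading',np.degrees(np.arctan2(d[1],d[0]))+90,[np.linalg.norm(P[1]-P[0]),np.linalg.norm(P[3]-P[2])])
E
```

```text
[[ 0.4585 -0.1677  0.101 ]
 [ 0.4497 -0.1355  0.101 ]
 [ 0.5524 -0.1052  0.101 ]
 [ 0.5631 -0.139   0.101 ]] [ 0.5059 -0.1368  0.101 ]
len 0.10775125396345636 heading 105.88063893589107 [np.float64(0.03345028675741613), np.float64(0.035425058405895576)]
```

>>> apply_moves(series=[{"offset": [-0.1,-0.2,-3],"rot": [0,0,0]},{"offset": [-0.1,-0.2,-6],"rot": [0,0,0]},{"offset": [-0.1,-0.2,-8.5],"rot": [0,0,0]},{"offset": [-0.1,-0.2,-9.7],"rot": [0,0,0]},{"offset": [-0.1,-0.2,-9.7],"rot": [0,0,0]},{"offset": [-0.1,-0.2,-9.7],"rot": [0,0,0]}])

```text
time: 5.2
position: [0.5071, -0.1373, 0.1084]
tool_rot: [-0.133, 0.991, -0.0, 0.001]
ft_force: [-0.5, -0.6, -0.6]
grip_width: 0.087
grip_force: 0.0
```

>>> apply_moves(series=[{"offset": [0,0,0],"rot": [0,0,0]},{"offset": [0,0,0],"rot": [0,0,0]},{"offset": [0,0,0],"rot": [0,0,0]},{"offset": [0,0,0],"rot": [0,0,0]},{"offset": [0,0,0],"rot": [0,0,0]},{"offset": [0,0,0],"rot": [0,0,0]},{"offset": [0,0,0],"rot": [0,0,0]},{"offset": [0,0,0],"rot": [0,0,0]}], hand=0.3, newtons=15)

```text
time: 6.0
position: [0.5063, -0.1371, 0.1075]
tool_rot: [-0.133, 0.991, 0.0, -0.0]
ft_force: [0.3, -0.4, -0.5]
grip_width: 0.0353
grip_force: 15.0
```

>>> apply_moves(series=[{"offset": [0,0,0],"rot": [0,0,-3]},{"offset": [0,0,0],"rot": [0,0,-9]},{"offset": [0,0,0],"rot": [0,0,-16]},{"offset": [0,0,0],"rot": [0,0,-23]},{"offset": [0,0,0],"rot": [0,0,-30]},{"offset": [0,0,0],"rot": [0,0,-37]},{"offset": [0,0,0],"rot": [0,0,-44]},{"offset": [0,0,0],"rot": [0,0,-51]},{"offset": [0,0,0],"rot": [0,0,-58]},{"offset": [0,0,0],"rot": [0,0,-65]},{"offset": [0,0,0],"rot": [0,0,-71]},{"offset": [0,0,0],"rot": [0,0,-76]},{"offset": [0,0,0],"rot": [0,0,-79]},{"offset": [0,0,0],"rot": [0,0,-79.8]},{"offset": [0,0,0],"rot": [0,0,-79.8]},{"offset": [0,0,0],"rot": [0,0,-79.8]},{"offset": [0,0,0],"rot": [0,0,-79.8]}], newtons=25)

```text
time: 7.7
position: [0.507, -0.1356, 0.1075]
tool_rot: [0.534, 0.845, 0.001, -0.0]
ft_force: [3.4, 5.9, -0.1]
grip_width: 0.0346
grip_force: 25.0
```

>>> apply_moves(series=[{"offset": [0,0,0],"rot": [0,0,0]},{"offset": [0,0,0],"rot": [0,0,0]},{"offset": [0,0,0],"rot": [0,0,0]},{"offset": [0,0,0],"rot": [0,0,0]},{"offset": [0,0,0],"rot": [0,0,0]},{"offset": [0,0,0],"rot": [0,0,0]},{"offset": [0,0,2],"rot": [0,0,0]},{"offset": [0,0,5],"rot": [0,0,0]},{"offset": [0,0,9],"rot": [0,0,0]},{"offset": [0,0,12],"rot": [0,0,0]},{"offset": [0,0,13],"rot": [0,0,0]},{"offset": [0,0,13],"rot": [0,0,0]},{"offset": [0,0,13],"rot": [0,0,0]}], hand=1)

```text
time: 9.0
position: [0.5055, -0.1367, 0.2364]
tool_rot: [0.534, 0.846, -0.0, -0.001]
ft_force: [-0.5, 0.8, -1.3]
grip_width: 0.0871
grip_force: 0.0
```

```bash
python3 - <<'E'
from h import *
im=shot('wrist');cal=vision.calibration('wrist');save(cv2.resize(im,(800,600)),'wrist3.png')
print(get_obs()['position'],red(im,cal))
for c in ['wrist','side','scene']:
  if c!='wrist': print(red(shot(c),vision.calibration(c)))
  for q in ['camera_top','lens','shutter_top','rubber_stamp']:
    print(c,q,[(np.round(d['centre'],4).tolist(),round(d['conf'],2)) for d in nets.spot_point(c,q)][:4])
E
```

```text
[ 0.50526521 -0.13659667  0.23589153] [(array([261.4, 222.8]), np.int32(223), array([ 0.5235, -0.1673,  0.113 ]))]
wrist camera_top [([0.5132, -0.1378, 0.0998], 0.61)]
wrist lens [([0.547, -0.1176, 0.0576], 0.81)]
wrist shutter_top [([0.5223, -0.1708, 0.1134], 0.88)]
wrist rubber_stamp [([0.705, -0.0421, 0.0026], 0.79), ([0.4632, -0.0133, -0.0006], 0.69)]
[(array([174.1, 169.1]), np.int32(34), array([0.376 , 0.1287, 0.113 ])), (array([253.7, 222.4]), np.int32(71), array([ 0.524 , -0.1773,  0.113 ]))]
side camera_top [([0.5091, -0.1352, 0.1028], 0.71), ([0.6133, 0.0779, 0.0011], 0.45)]
side lens [([0.5443, -0.1217, 0.0578], 0.6)]
side shutter_top [([0.5235, -0.1706, 0.1094], 0.41)]
side rubber_stamp [([0.7076, -0.0394, 0.0045], 0.72), ([0.4633, -0.0146, -0.007], 0.5)]
[]
scene camera_top [([0.511, -0.1308, 0.1023], 0.58)]
scene lens []
scene shutter_top [([0.5258, -0.1692, 0.1136], 0.62)]
scene rubber_stamp [([0.4616, -0.0152, -0.0008], 0.84), ([0.7044, -0.0428, -0.0008], 0.79), ([0.672, 0.0284, 0.0027], 0.74)]
```

View pics/wrist3.png

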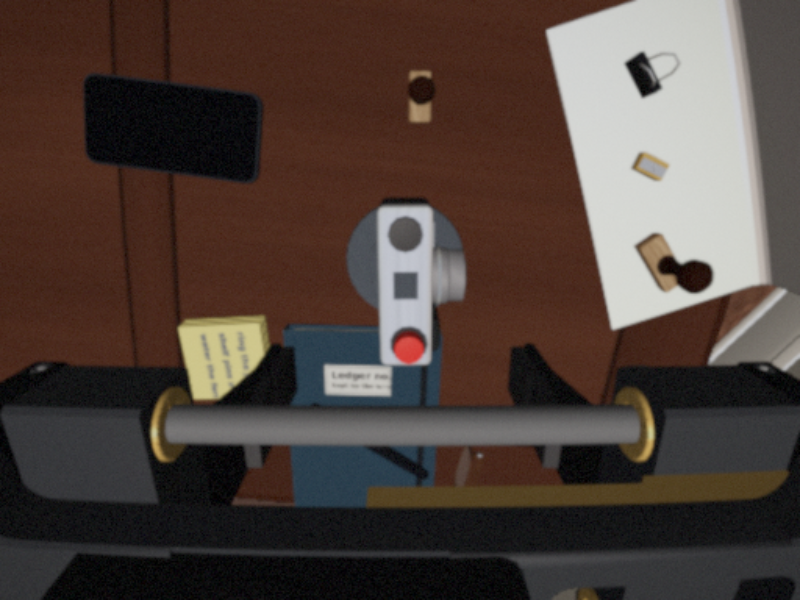

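The picture shows the camera's lens facing right towards the backdrop. The stamp block is at about (660,263), the button at (409,348), and the three things stand as before. Now the heading check.

```bash
python3 - <<'E'
from h import *
cal=vision.calibration('wrist')
pp=lambda x,y,z:plane((x*.64-.2,y*.64-.2),cal,z)
P=[pp(x,y,.101) for x,y in [(377,207),(432,206),(430,362),(382,365)]]
c=np.mean(P,0);print(np.round(P,4),c.round(4)); d=(P[2]+P[3]-P[0]-P[1])/2
print('len',np.linalg.norm(d),'heading',np.degrees(np.arctan2(d[1],d[0]))+90)
b=pp(409,348,.113);dl=pp(404.5,234,.108);e=b-dl;print('btn-dial heading',b,dl,np.linalg.norm(e),np.degrees(np.arctan2(e[1],e[0]))+90)
for z in (.018,.024): 
  B=np.array([pp(x,y,z) for x,y in [(637,243),(657,234),(686,284),(665,291)]]); m=B.mean(0); print(z,B.round(4),m.round(4))
h=pp(694,277,.058);print('handle',h.round(4))
for a in ([.506,-.137],c[:2]):
  for s in (m,h,[.705,-.042]): print(np.degrees(np.arctan2(s[1]-a[1],s[0]-a[0])).round(2))
E
```

```text
[[ 0.4688 -0.0962  0.101 ]
 [ 0.4993 -0.081   0.101 ]
 [ 0.5455 -0.1764  0.101 ]
 [ 0.5166 -0.1927  0.101 ]] [ 0.5076 -0.1366  0.101 ]
len 0.1068203571999741 heading 26.135513677725335
btn-dial heading [ 0.52543168 -0.16839782  0.113     ] [ 0.49092279 -0.1030741   0.108     ] 0.0740476238325429 27.84637754943339
0.018 [[ 0.6762 -0.0383  0.018 ]
 [ 0.6875 -0.0244  0.018 ]
 [ 0.7364 -0.049   0.018 ]
 [ 0.7229 -0.0625  0.018 ]] [ 0.7057 -0.0436  0.018 ]
0.024 [[ 0.6728 -0.0388  0.024 ]
 [ 0.6838 -0.0251  0.024 ]
 [ 0.7319 -0.0493  0.024 ]
 [ 0.7187 -0.0625  0.024 ]] [ 0.7018 -0.0439  0.024 ]
handle [ 0.7093 -0.0433  0.058 ]
25.43
24.74
25.52
25.5
24.81
25.59
```

```bash
python3 - <<'E'
from h import *
im=shot('wrist');cal=vision.calibration('wrist')
# subpixel edges of the silver top: rows 150..220 (raw)
g=im.astype(float).min(2); g=cv2.GaussianBlur(g,(0,0),1)
L=[];R=[]
for r in range(138,212):
    row=g[r]; 
    if r>=205: continue
    gl=np.diff(row[230:258]); gr=-np.diff(row[262:290])
    for arr,o,out in((gl,230,L),(gr,262,R)):
        k=arr.argmax(); w=arr[max(k-2,0):k+3].clip(0); x=o+.5+np.sum((np.arange(max(k-2,0),max(k-2,0)+len(w)))*w)/w.sum(); out.append((x,r))
for n,e in(('L',L),('R',R)):
    W=np.array([plane(p,cal,.101)[:2] for p in e]); vx,vy,x0,y0=cv2.fitLine(W.astype(np.float32),cv2.DIST_HUBER,0,.0005,.0005).ravel()
    d=np.array([vx,vy])*np.sign(vx); res=(W-[x0,y0])@[-vy,vx]
    print(n,'heading',np.degrees(np.arctan2(d[1],d[0]))+90,'rms',res.std(), 'offset of (.506,-.137)',np.dot(np.array([.506,-.137])-[x0,y0],[-d[1],d[0]]))
E
```

```text
L heading 25.764046 rms 0.00014162941525632926 offset of (.506,-.137) 0.016542494523801566
R heading 25.070038 rms 0.0005843338405859637 offset of (.506,-.137) -0.01732060754697138
```

>>> apply_moves(series=[{"offset": [1,-2,0],"rot": [0,0,0]},{"offset": [1.74,-3.24,-2],"rot": [0,0,0]},{"offset": [1.74,-3.24,-5],"rot": [0,0,0]},{"offset": [1.74,-3.24,-8],"rot": [0,0,0]},{"offset": [1.74,-3.24,-9.5],"rot": [0,0,0]},{"offset": [1.74,-3.24,-9.5],"rot": [0,0,0]},{"offset": [1.74,-3.24,-9.5],"rot": [0,0,0]},{"offset": [1.74,-3.24,-9.5],"rot": [0,0,0]},{"offset": [1.74,-3.24,-9.5],"rot": [0,0,0]}], hand=0, newtons=10)

```text
time: 10.7
position: [0.5245, -0.1698, 0.1438]
tool_rot: [0.534, 0.846, 0.0, 0.001]
ft_force: [0.6, 0.0, -0.0]
grip_width: 0.023
grip_force: 0.0
```

```bash
python3 - <<'E'
from h import *
im=shot('side');save(cv2.resize(im[180:280,200:330],(780,600),interpolation=cv2.INTER_CUBIC),'press.png')
o=get_obs();print(o['position'],o['ft_force'],o['grip_width'])
E
```

```text
[ 0.52439269 -0.16977985  0.14370982] [ 0.18326861 -0.00388947  0.11099508] 0.01897548838269493
```

View pics/press.png

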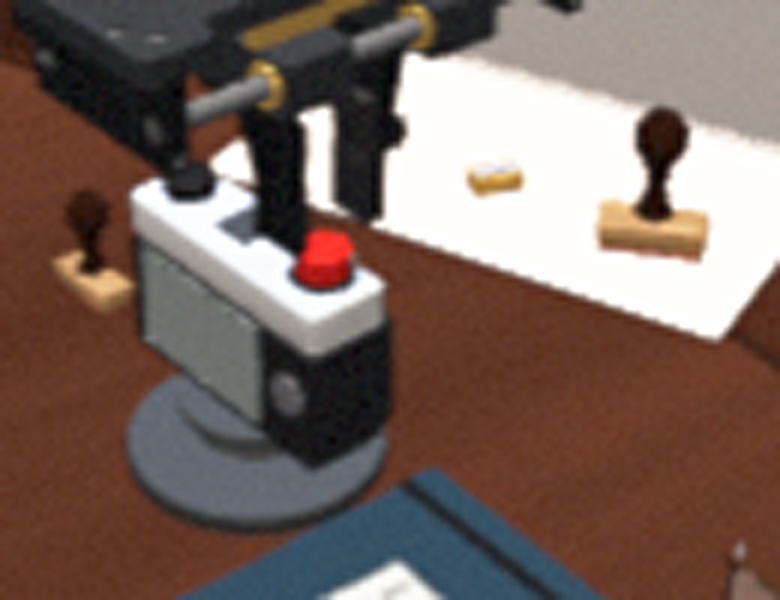

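The side view crop shows the fingers still closing, on either side of and above the button at (325,255). Camera and stamp are undisturbed.

>>> apply_moves(series=[{"offset": [0,0,0],"rot": [0,0,0]},{"offset": [0,0,0],"rot": [0,0,0]},{"offset": [0,0,0],"rot": [0,0,0]},{"offset": [0,0,0],"rot": [0,0,0]},{"offset": [0,0,-0.3],"rot": [0,0,0]},{"offset": [0,0,-0.5],"rot": [0,0,0]},{"offset": [0,0,-0.6],"rot": [0,0,0]},{"offset": [0,0,-0.6],"rot": [0,0,0]},{"offset": [0,0,-0.6],"rot": [0,0,0]}])

```text
time: 11.65
position: [0.5237, -0.1695, 0.1364]
tool_rot: [0.534, 0.846, -0.0, -0.0]
ft_force: [0.1, -1.1, 0.3]
grip_width: 0.0003
grip_force: 0.0
```

```bash
python3 - <<'E'
from h import *
o=get_obs();print(o['position'],o['ft_force'],o['grip_width'])
E
```

```text
[ 0.52371859 -0.1694679   0.1364427 ] [ 0.13432875 -1.09499053  0.26205532] 0.000337392417802289
```

>>> apply_moves(series=[{"offset": [0,0,-0.1],"rot": [0,0,0]},{"offset": [0,0,-0.2],"rot": [0,0,0]},{"offset": [0,0,-0.3],"rot": [0,0,0]},{"offset": [0,0,-0.3],"rot": [0,0,0]}])

```text
time: 12.05
position: [0.5239, -0.1696, 0.1336]
tool_rot: [0.534, 0.846, 0.0, 0.0]
ft_force: [0.3, 0.5, 0.9]
grip_width: 0.0003
grip_force: 0.8
```

>>> apply_moves(series=[{"offset": [0,0,-0.1],"rot": [0,0,0]},{"offset": [0,0,-0.2],"rot": [0,0,0]},{"offset": [0,0,-0.2],"rot": [0,0,0]}])

```text
time: 12.35
position: [0.5239, -0.1696, 0.1316]
tool_rot: [0.534, 0.846, 0.0, 0.0]
ft_force: [0.3, -0.8, 2.9]
grip_width: 0.0007
grip_force: 1.2
```

>>> apply_moves(series=[{"offset": [0,0,-0.05],"rot": [0,0,0]},{"offset": [0,0,-0.08],"rot": [0,0,0]},{"offset": [0,0,-0.08],"rot": [0,0,0]}])

```text
time: 12.65
position: [0.5239, -0.1696, 0.1313]
tool_rot: [0.534, 0.846, -0.0, 0.0]
ft_force: [-1.6, 0.1, 5.5]
grip_width: 0.0006
grip_force: 2.8
```

>>> apply_moves(series=[{"offset": [0,0,0],"rot": [0,0,0]},{"offset": [0,0,0],"rot": [0,0,0]},{"offset": [0,0,0],"rot": [0,0,0]},{"offset": [0,0,0],"rot": [0,0,0]},{"offset": [0,0,0],"rot": [0,0,0]},{"offset": [0,0,0],"rot": [0,0,0]},{"offset": [0,0,0],"rot": [0,0,0]},{"offset": [0,0,0],"rot": [0,0,0]},{"offset": [0,0,0],"rot": [0,0,0]},{"offset": [0,0,0],"rot": [0,0,0]}])

```text
time: 13.65
position: [0.5239, -0.1696, 0.1313]
tool_rot: [0.534, 0.846, -0.0, 0.0]
ft_force: [-0.2, -0.4, 6.1]
grip_width: 0.0002
grip_force: 2.9
```

>>> apply_moves(series=[{"offset": [0,0,-0.15],"rot": [0,0,0]},{"offset": [0,0,-0.3],"rot": [0,0,0]},{"offset": [0,0,-0.45],"rot": [0,0,0]},{"offset": [0,0,-0.55],"rot": [0,0,0]},{"offset": [0,0,-0.6],"rot": [0,0,0]},{"offset": [0,0,-0.6],"rot": [0,0,0]}])

```text
time: 14.25
position: [0.524, -0.1696, 0.127]
tool_rot: [0.534, 0.846, -0.0, 0.001]
ft_force: [-3.4, 1.9, 17.3]
grip_width: 0.0009
grip_force: 8.3
```

>>> apply_moves(series=[{"offset": [0,0,0.3],"rot": [0,0,0]},{"offset": [0,0,0.6],"rot": [0,0,0]},{"offset": [0,0,1],"rot": [0,0,0]},{"offset": [0,0,2],"rot": [0,0,0]},{"offset": [0,0,5],"rot": [0,0,0]},{"offset": [-1.7,3.2,9],"rot": [0,0,0]},{"offset": [-1.7,3.2,11],"rot": [0,0,0]},{"offset": [-1.7,3.2,11.5],"rot": [0,0,0]},{"offset": [-1.7,3.2,11.5],"rot": [0,0,0]},{"offset": [-1.7,3.2,11.5],"rot": [0,0,0]}], hand=0)

```text
time: 15.25
position: [0.5064, -0.1376, 0.2386]
tool_rot: [0.534, 0.846, -0.0, -0.001]
ft_force: [-1.1, 0.4, 0.2]
grip_width: 0.0005
grip_force: 0.0
```

```bash
python3 - <<'E'
from h import *
print(get_obs()['position'])
im=shot('wrist');cal=vision.calibration('wrist');save(cv2.resize(im,(800,600)),'wrist4.png')
print(red(im,cal))
old=cv2.cvtColor(cv2.resize(cv2.imread('pics/wrist3.png'),(512,384)),cv2.COLOR_BGR2RGB)
g=cv2.GaussianBlur(im.astype(float).min(2),(0,0),1);L=[]
for r in range(138,205):
    a=np.diff(g[r,230:258]);k=a.argmax();i=np.arange(max(k-2,0),min(k+3,27));w=a[i].clip(0);L.append((230.5+(i*w).sum()/w.sum(),r))
W=np.array([plane(p,cal,.101)[:2] for p in L]);vx,vy,x0,y0=cv2.fitLine(W.astype(np.float32),cv2.DIST_HUBER,0,.0005,.0005).ravel()
print('heading',np.degrees(np.arctan(vy/vx))+90,((W-[x0,y0])@[-vy,vx]).std())
for q in ['lens','shutter_top','rubber_stamp','binder_clip','sharpener']:
    print(q,[(np.round(d['centre'],4).tolist(),round(d['conf'],2)) for d in nets.spot_point('wrist',q)][:2])
E
```

```text
[ 0.50636024 -0.13764119  0.23861743]
[(array([260.2, 218.1]), np.int32(122), array([ 0.5217, -0.1652,  0.113 ]))]
heading 25.56546 0.00014797279840297992
lens [([0.5456, -0.1212, 0.0568], 0.93)]
shutter_top [([0.5237, -0.1724, 0.1118], 0.62), ([0.6113, 0.0788, 0.0049], 0.44)]
rubber_stamp [([0.4615, -0.0101, 0.0039], 0.96), ([0.704, -0.0435, -0.0011], 0.86)]
binder_clip [([0.6116, 0.0765, 0.0005], 0.68)]
sharpener [([0.6563, 0.0244, 0.0048], 0.53)]
```

View pics/wrist4.png

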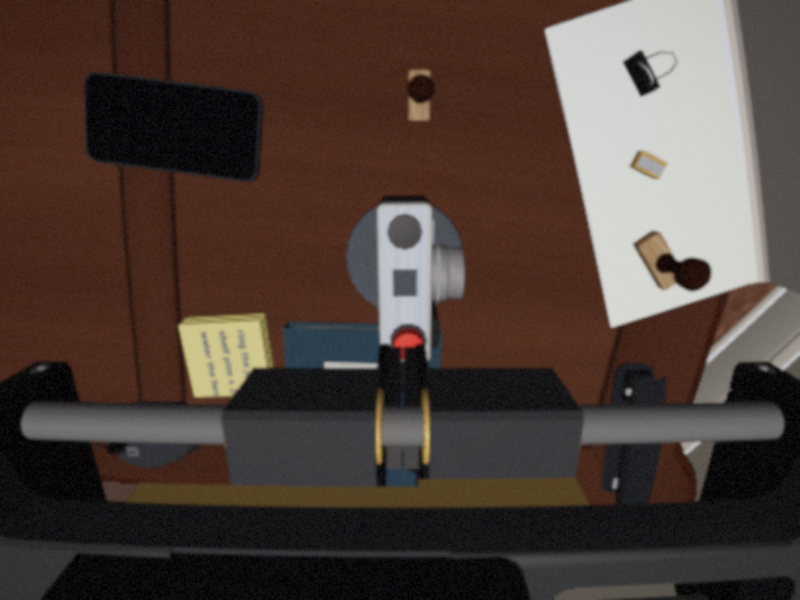

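The picture shows the camera still facing the stamp, with its heading unchanged at about 25.6° against a stamp bearing of about 25.3°. The three things on the backdrop haven't moved and the gripper is clear of everything, so I'm handing in.

```bash
python3 -c "
from rig import hand_in
print(hand_in())"
```

```text
the job is handed in; nothing more can be done
None
```

The camera points at the larger stamp, measured to within about half a degree; the shutter was held halfway for just over a second, pressed fully and released, and the job is handed in.

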